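# Torque a wheel nut to the click

## Robot

A 6-joint arm with a two-finger parallel gripper is mounted at the origin on the work surface. World frame = base frame: x ahead of the robot, y to its left, z up, the work surface at z = 0. Lengths are in m, angles in degrees, forces in N, time in s.
With the tool pointing down it reaches from about 0.275 to 0.75 m from the base axis. Payload 10.2 kg.
Tool frame: the origin (TCP) lies midway between the tips of the shut fingers; the grasp point (between the pads) lies 19 mm behind it; x points along the fingers, y is the direction in which the jaws open and shut, and the axes are right-handed (so a half turn about x gives the same grasp; the last joint's range is limited). The gripper opens to 85 mm and grips with 20 to 120 N. Pads are 22 mm wide; open, the fingers measure 114 mm over their backs; the gripper's body (76 mm by 85 mm) begins 54 mm behind the grasp point. The pads swing forward as they close: fully open they stand 13 mm farther back than shut.
Start: joints at [55.84, 17.928, 85.812, -0, 76.261, -12.8], TCP at [0.191, 0.489, 0.231] pointing down, gripper open.
Joint ranges: [-168.41, 168.41], [-55.51, 124.54], [10.69, 146.95], [-70.63, 250.63], [1, 178], [-165.06, 165.06]. Speed limits (degrees/s): [136.94, 136.94, 172.46, 180, 180, 180].

## Interface

Orientations are given as a 3x3 rotation matrix whose columns are the frame's x, y, z axes.
In Python, from bench import * gives the robot as it stands.
- The arm moves only by the shell command python3 -m jog 'ROWS' [OPENING]. ROWS is JSON, a list of rows, each a list of 4 numbers: the shift along the world's x, y, z in m, then the turn about the world's z in rad. In form: [[dx, dy, dz, yaw], ...]. A call has 1 to 20 rows; each row is the pose to reach, as a shift and turn from the pose measured when the call began; what a row does not reach only later rows make up. A row lasts 1/8 s, in which the tool goes at most 62.5 mm and 10.7 degrees, less where a joint would pass 70% of its speed; a pose out of reach is approached as far as the arm can. A call with a gripper value outside its range is refused whole. OPENING is the finger opening in m, from 0 to 0.0854, set as the call begins (- or left out, the last holds). The fingers move at their own pace and stop on an object; the grip force is fixed at half the most. Time passes only in rows, so rows that repeat a pose let the fingers close. It gives the time, the measured TCP pose, the force and the opening at its end, in the units of the state.
- state(): the state, without advancing time (a new reading comes with each control period).
- read_camera(name): name is "scene" or "top"; returns a dict with "pixels" (420x560x3 uint8, blue, green, red), "mtx" (3x3 intrinsics, pixels), "view" (4x4, takes a point from world to camera coordinates). Camera axes: x right, y down, z forward; pixel columns grow to the right and rows downward; lengths in m; the calibration is good to about 2 mm. A picture is of the moment at which its call begins. There is no depth.
- hand_in(): hands the job in, once; it reports no verdict.
The state is a dict: "time": time; "joint_pos": joint angles; "joint_vel": joint speeds; "joint_torque": joint torques, N m; "eef_pos": TCP position; "orientation": TCP orientation; "force": force on the tool from outside, world axes, zero at the start; "moment": the same for the moment, N m; "grip_width": finger opening in m.
Only numpy, scipy, OpenCV 4.12 (cv2) and the standard library are available. Lean on these libraries where they do the work, as an engineer would, in place of code of your own. Each camera call takes 0.05 s, during which the arm holds its last target.

## Task

Take the break-over torque wrench from its rest and set its socket fully down over the nut of the wheel unit, gently. Tighten the nut (clockwise from above) until the handle breaks over at its hinge, stop there without forcing the handle on to the end of its hinge travel, then take the wrench off and lay it back on its rest as it was, handle straight, and leave everything else alone.

Things in the scene. Friction and masses are not known exactly. Their poses are not given: they have to be found in the camera images.
- grip (a point): Grip point on the wrench handle's black rectangular grip, 26 mm wide and high, 125 mm long (40 mm of it towards the head, 85 mm away). x along the handle away from the head, z up. The point lies 125 mm from the socket's axis, 24 mm above the socket's mouth. Wrench: 240 mm long, about 0.45 kg, centre of mass some 75 mm from the socket's axis.
- socket (a point): Centre of the socket's mouth, under the steel wrench head (60 mm across, 30 mm high, 10 mm hinge on top). The mouth opens downward: hexagon 44 mm across flats, 18 mm deep. z up; x from the socket's axis towards the (straight) handle; the flats face x and every 60 degrees from it.
- handle (a joint): Break-over hinge, upright, on the socket's axis. 0 = straight (spring-held); grows as the handle is pulled clockwise (from above) relative to the head, to a hard stop at 0.32 rad. Breaks away at about 8.5 N sideways at the grip point; resistance then falls, to under half at the stop; springs straight when let off. 0.15 is a clean break, under 0.06 straight.
- nut_foot (a point): Centre of the foot of the steel hexagon wheel nut, at the hub face, where the seated socket's mouth comes to lie. Nut 42 mm across flats, 14 mm high, top 4 mm stepped in to 37 mm; flats face this x axis and every 60 degrees from it. Turns only clockwise, stiffening; 0.2 to 0.6 rad of turn (differs each time) brings the break. It stays where left; the wheel does not turn.
- stand: Fixed wheel unit: aluminium plate 150 x 130 x 10 mm, black motor block, and on it a black-tyred wheel lying flat, 110 mm across, its hub face (80 mm across) 76 mm above the table, with the nut on top. Origin at the centre of the plate's underside. Do not press the wrench down on the nut's top or the hub face with over 25 N.
- rest: Fixed grey wrench rest: plate 270 x 90 x 8 mm, origin at the centre of its underside, x along it. The wrench head stands on the plate at x = -90 mm, the handle's end lies in a saddle at x = 105 mm (20 mm long, floor 19 mm above the table, side lips 48 mm apart, 29 mm high). The lying wrench's grip point is at x = 35 mm, 32 mm above the table.
- brick (a point): Bystander: white controller brick 60 x 45 x 29 mm; centre.
- spare (a point): Bystander: small spare wheel lying flat, 88 mm across, 24 mm high; centre.
- screwdriver: Bystander: screwdriver lying on the table.

How it is judged (in metres and radians):
On the way, in this order (a step that is already met when the one before it is completed fails the run):
1. the socket is fully down over the nut (within 6 mm of the hub face), handle straight (horizontal distance between socket and nut_foot below 0.006 m and z of socket in the frame of nut_foot below 0.006 m and value of joint handle below 0.06 rad), for 0.1 s.
2. with the socket on the nut, the handle breaks over (hinge past 0.08 rad) (horizontal distance between socket and nut_foot below 0.006 m and z of socket in the frame of nut_foot below 0.006 m and value of joint handle above 0.08 rad), for 0.1 s.
3. the wrench is taken off the nut (z of socket in the frame of nut_foot above 0.02 m), for 0.1 s.
At the end, for the whole second after the job is handed in: The wrench lies level on its rest, head on the plate and handle end in the saddle (grip point within 23 mm along and 20 mm across of its place, within 6 mm in height; socket's mouth within 5 mm of the plate), handle straight (under 0.06 rad), released and at rest (z of grip in the frame of rest between 0.026 and 0.038 m and x of grip in the frame of rest between 0.012 and 0.058 m and y of grip in the frame of rest between -0.02 and 0.02 m and z of socket in the frame of rest below 0.013 m and y of socket in the frame of rest between -0.025 and 0.025 m and angle between socket's own z axis and vertical below 0.09 rad and value of joint handle below 0.06 rad and linear speed of wrench below 0.02 m/s); the robot touches nothing.
It fails at once if the handle is forced on to the end of its hinge (past 0.27 rad) (value of joint handle above 0.27 rad).
It fails at once if the wrench is pressed down on the nut's top or the hub face with more than 25 N (contact force between wrench and nut_c3 above 25 N or contact force between wrench and wheel_c1 above 25 N).
It fails at once if the brick is disturbed (moved over 20 mm) (distance of brick from where it was at the start of the episode above 0.02 m).
It fails at once if the spare wheel is disturbed (moved over 20 mm) (distance of spare from where it was at the start of the episode above 0.02 m).
It fails at once if the screwdriver is disturbed (moved over 20 mm) (distance of screwdriver from where it was at the start of the episode above 0.02 m).
It also fails if it takes over 72 s, if anything falls off the work surface, if the arm or the gripper's body presses on something with over 40 N, if the wrist force passes 120 N, or if a joint passes its speed limit or range.

## Working session

There is one attempt and no reset: what is moved stays moved. The work goes in short steps, Python scripts to look and compute and a shell command to move; the robot and the scene stay as the last step left them, time stands still between calls to the robot, and variables do not carry over. Pictures are saved under pics/ and viewed, and the job is handed in when it is done.

```bash
ls; mkdir -p pics
python3 - <<'E'
from bench import *
import cv2
s=state(); print(s)
for n in("scene","top"):
    c=read_camera(n); cv2.imwrite(f"pics/{n}0.png",c["pixels"]); print(n,c["mtx"],c["view"])
E
```

```text
pics
{'time': 0.0, 'joint_pos': array([ 5.58393456e+01,  1.79571257e+01,  8.58543148e+01, -8.77189622e-04,
        7.62594278e+01, -1.28014819e+01]), 'joint_vel': array([-0.02719031,  0.0667579 , -0.06305421,  0.04202368, -0.13379148,
       -0.02067803]), 'joint_torque': array([-5.42326707e-04, -4.12247837e+01, -2.59748071e+01, -1.81944720e-04,
        3.99039403e-03,  2.33872680e-05]), 'eef_pos': array([0.1910939 , 0.48871329, 0.23075377]), 'orientation': array([[-6.82223743e-04,  3.64209437e-01,  9.31316821e-01],
       [-1.03183105e-03,  9.31316285e-01, -3.64209983e-01],
       [-9.99999235e-01, -1.20943431e-03, -2.59563478e-04]]), 'force': array([ 0.13681313,  0.26875493, -0.49956586]), 'moment': array([-0.01768851, -0.00231082, -0.02599075]), 'grip_width': 0.08570457744846889}
scene [[434.37764419   0.         278.33025435]
 [  0.         434.37764419 215.46928019]
 [  0.           0.           1.        ]] [[ 0.52225643  0.85277921 -0.00398023 -0.26339334]
 [ 0.59608296 -0.36838113 -0.71342865 -0.27973699]
 [-0.60986336  0.37022016 -0.70071657  1.46408836]
 [ 0.          0.          0.          1.        ]]
top [[421.96106265   0.         281.497147  ]
 [  0.         421.96106265 213.32205623]
 [  0.           0.           1.        ]] [[-0.02767818 -0.99956225 -0.01045112 -0.01926087]
 [-0.99610201  0.02845535 -0.083493    0.55706839]
 [ 0.08375384  0.00809944 -0.99645356  1.14461076]
 [ 0.          0.          0.          1.        ]]
```

View pics/scene0.png

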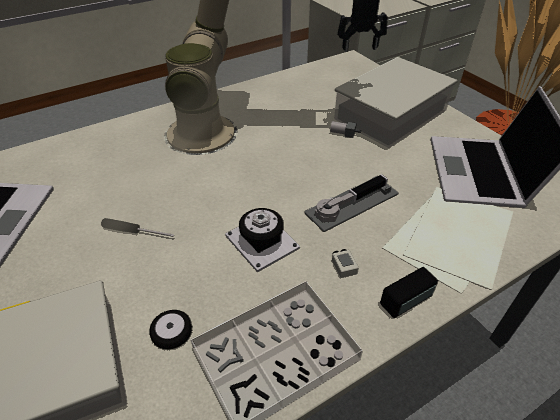

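View pics/top0.png

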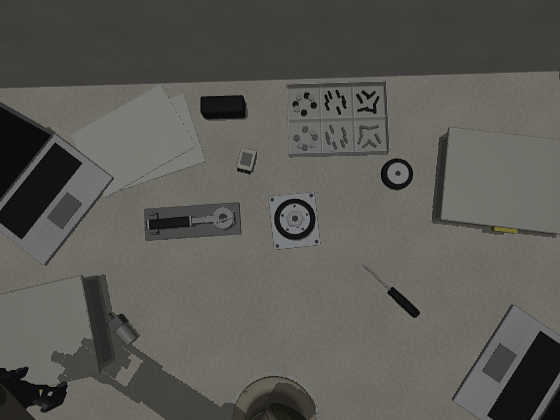

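The scene view shows the wheel unit at about (262,235) and the wrench on its rest at about (350,203). In the top view they are at (294,219) and (192,221), with the wrench head towards the wheel. Next I'll enlarge crops.

```bash
cat > h.py <<'E'
from bench import *
import cv2, numpy as np
def grab(n): return read_camera(n)
def crop(c,x0,y0,w,h,k,fn):
    p=c["pixels"][y0:y0+h,x0:x0+w]; p=cv2.resize(p,None,fx=k,fy=k,interpolation=cv2.INTER_CUBIC)
    p=cv2.convertScaleAbs(p,alpha=1.5)
    cv2.imwrite("pics/"+fn,p)
def onz(c,u,v,z):
    K,V=c["mtx"],c["view"]; R,t=V[:3,:3],V[:3,3]
    d=R.T@np.linalg.solve(K,[u,v,1]); o=-R.T@t
    return o+d*(z-o[2])/d[2]
def proj(c,P):
    V=c["view"]; q=c["mtx"]@(V[:3,:3]@np.asarray(P,float)+V[:3,3]); return q[:2]/q[2]
E
python3 - <<'E'
from h import *
c=grab("top"); crop(c,140,195,105,50,7,"t_rest.png"); crop(c,262,185,65,70,8,"t_wheel.png")
c=grab("scene"); crop(c,300,165,105,70,7,"s_rest.png"); crop(c,220,195,85,80,7,"s_wheel.png")
E
```

```text
(no output)
```

View pics/t_rest.png

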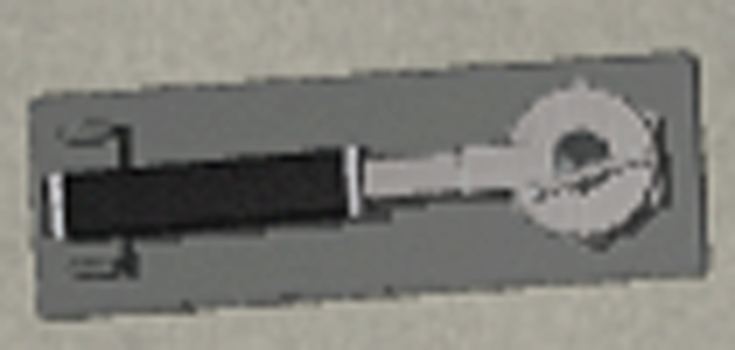

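View pics/t_wheel.png

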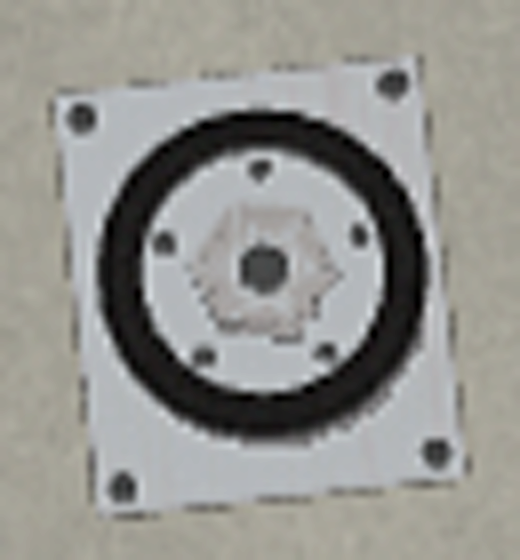

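View pics/s_rest.png

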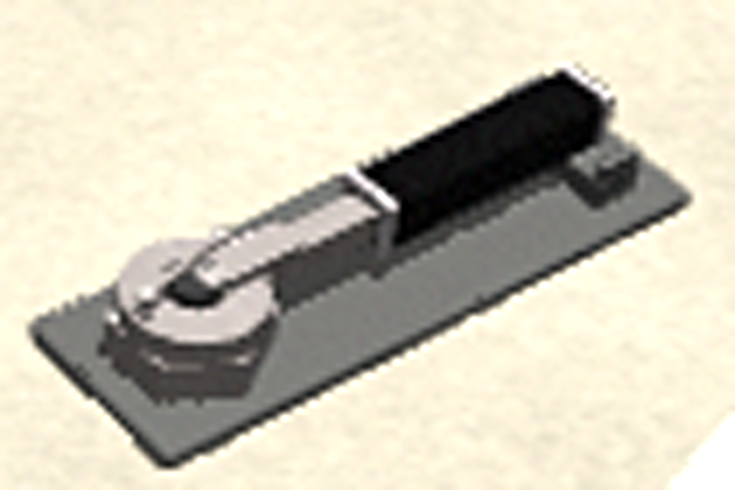

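View pics/s_wheel.png

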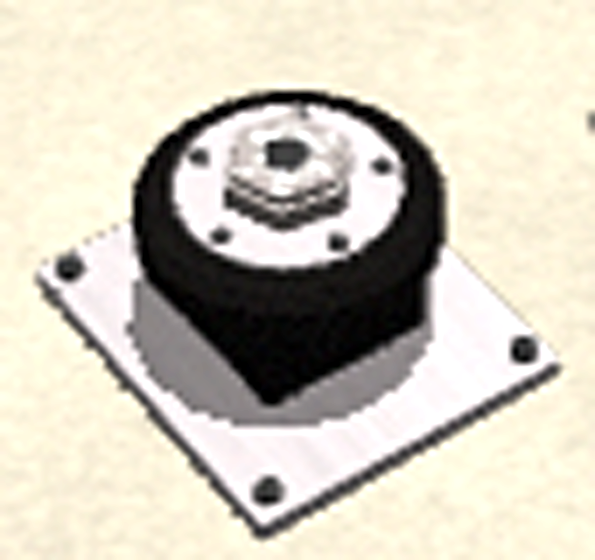

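The crops show the rest plate's corners, the wrench handle lying a little above the rest's axis in the image, and the nut's flats facing roughly image up and down. Next I'll work out poses and check them with model overlays.

```bash
cat > fit.py <<'E'
from h import *
from scipy.optimize import least_squares
t=grab("top"); s=grab("scene")
U=lambda x,y,k,x0,y0: np.array([(x+.5)/k-.5+x0,(y+.5)/k-.5+y0])
def fitpose(obj,obs):  # obs list (cam, objpoint, pix)
    def P(p,o): c,si=np.cos(p[2]),np.sin(p[2]); return [p[0]+c*o[0]-si*o[1],p[1]+si*o[0]+c*o[1],o[2]]
    f=lambda p: np.concatenate([proj(c,P(p,o))-u for c,o,u in obs])
    return least_squares(f,obj,loss='soft_l1')
T=lambda x,y:U(x,y,7,140,195); TW=lambda x,y:U(x,y,8,262,185)
S=lambda x,y:U(x,y,7,300,165); SW=lambda x,y:U(x,y,7,220,195)
# rest: x axis from head to saddle (+y world)
rest=[(t,(-.135,.045,.008),T(697,52)),(t,(-.135,-.045,.008),T(708,276)),(t,(.135,.045,.008),T(30,100)),(t,(.135,-.045,.008),T(40,318))]
rest=[(c,(o[0],-o[1],o[2]),u) for c,o,u in rest]  # +y of rest points -x world
rs=[(s,(-.135,.045,.008),S(33,330)),(s,(-.135,-.045,.008),S(165,465)),(s,(.135,-.045,.008),S(690,195))]
# NB scene: near edge is the +x world side => rest -y
for nm,o in(("rest top",rest),("rest scene",rs),("rest both",rest+rs)):
    r=fitpose([.54,.2,1.6],o); print(nm,r.x,np.degrees(r.x[2]),r.cost)
# hub/nut
print("hub centre top",onz(t,*TW(264,269),.076),"hole",onz(t,*TW(264,268),.090))
print("hub centre scene",onz(s,*SW(289,188),.076),"hole",onz(s,*SW(287,152),.090))
pl=[(t,(.075,.065,.01),TW(52,95)),(t,(.075,-.065,.01),TW(418,60)),(t,(-.075,-.065,.01),TW(468,480)),(t,(-.075,.065,.01),TW(98,515)),]
r=fitpose([.54,0,0],pl); print("plate",r.x,r.cost)
# wrench: head centre top, at z = 8+40, handle
for q in((578,165),):print("head top centre",onz(t,*T(*q),.038+.0))
print("grip ends top", onz(t,*T(58,206),.045),onz(t,*T(352,180),.045))
E
python3 fit.py
```

```text
rest top [0.54267271 0.21619471 1.60956269] 92.22114923305182 0.3395808355339949
rest scene [0.54626342 0.21325968 1.61671516] 92.6309554655646 0.9632121497815938
rest both [0.5436081  0.21559484 1.6124195 ] 92.38483217003136 2.67404541562583
hub centre top [ 0.53800597 -0.06945056  0.076     ] hole [ 0.5373303  -0.06914441  0.09      ]
hub centre scene [ 0.54036496 -0.07146552  0.076     ] hole [ 0.53712529 -0.06988227  0.09      ]
plate [ 0.53671213 -0.06896397  0.07689166] 0.46285025856727247
head top centre [0.54647584 0.12753382 0.038     ]
grip ends top [0.53572672 0.32894943 0.045     ] [0.54259985 0.21443548 0.045     ]
```

```bash
cat > ov.py <<'E'
from h import *
import sys
def hexa(x,y,a,af,z):  # flats face angle a
    r=af/2/np.cos(np.pi/6); return [(x+r*np.cos(a+np.pi/6+k*np.pi/3),y+r*np.sin(a+np.pi/6+k*np.pi/3),z) for k in range(6)]
def circ(x,y,r,z): return [(x+r*np.cos(k),y+r*np.sin(k),z) for k in np.linspace(0,2*np.pi,40)]
def box(gx,gy,a,x0,x1,w,z):
    c,s=np.cos(a),np.sin(a); return [(gx+c*u-s*v,gy+s*u+c*v,z) for u,v in((x0,w),(x1,w),(x1,-w),(x0,-w))]
def draw(c,polys,x0,y0,w,h,k,fn):
    p=cv2.resize(c["pixels"][y0:y0+h,x0:x0+w],None,fx=k,fy=k,interpolation=cv2.INTER_CUBIC)
    p=cv2.convertScaleAbs(p,alpha=1.4)
    for pts,col in polys:
        q=np.array([(proj(c,P)-[x0,y0]+.5)*k-.5 for P in pts]); cv2.polylines(p,[np.round(q*8).astype(int)],True,col,1,cv2.LINE_AA,3)
    cv2.imwrite("pics/"+fn,p)
E
python3 - <<'E'
from ov import *
t=grab("top");s=grab("scene")
N=(.5375,-.0695)
ims=[]
for nm,c,b in(("t",t,(278,203,34,34)),("s",s,(246,204,34,34))):
    row=[]
    for i,d in enumerate([None,-3,1,5]):
        a=np.radians(d or 0)
        P=[] if d is None else [(hexa(*N,a,.042,.076),(0,0,255)),(hexa(*N,a,.042,.086),(0,200,0)),(hexa(*N,a,.037,.090),(255,0,0)),(circ(*N,.04,.076),(0,255,255))]
        draw(c,P,*b,8,"tmp.png"); row.append(cv2.imread("pics/tmp.png")[:, :])
    ims.append(np.hstack(row))
im=np.vstack(ims); im=cv2.resize(im,(800,400),interpolation=cv2.INTER_AREA) ; cv2.imwrite("pics/nutov.png",im)
a=np.radians(93.4); H=np.array([.546,.1275]); G=H+.125*np.array([np.cos(a),np.sin(a)])
P=[(circ(*H,.03,.038),(0,0,255)),(box(*G,a,-.04,.085,.013,.045),(0,255,0)),(circ(*G,.003,.045),(255,0,255)),(hexa(*H,a,.044,.008),(255,0,0))]
draw(t,P,140,195,105,50,7,"wrov_t.png"); draw(s,P,300,165,105,70,7,"wrov_s.png")
E
```

```text
(no output)
```

View pics/nutov.png

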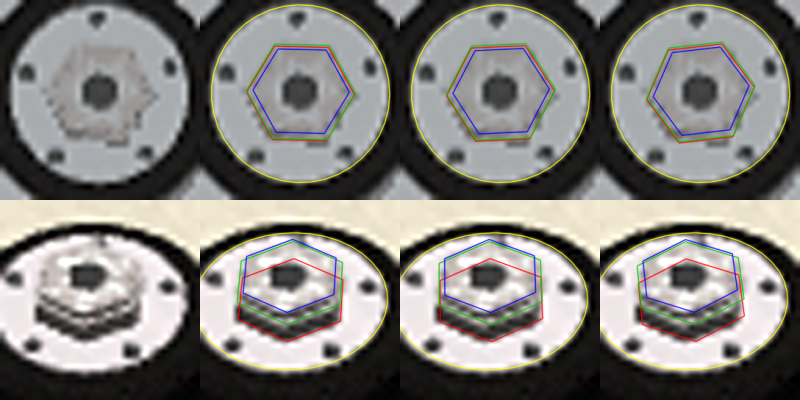

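View pics/wrov_t.png

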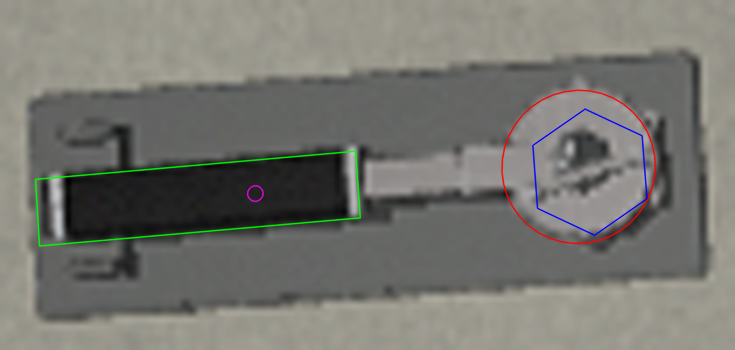

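View pics/wrov_s.png

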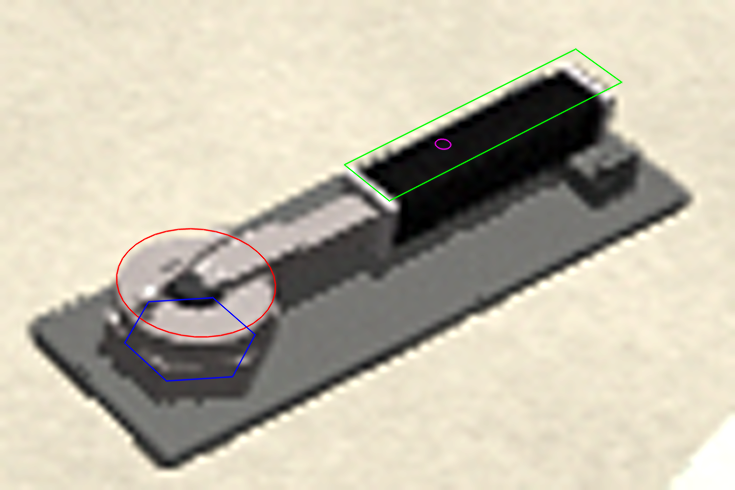

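The top overlay agrees with the picture. The scene camera shows everything shifted by the same 2–3 mm, which is its calibration error, so working relative within one camera is safe. Next I'll get the nut's angle in a bigger view.

Run:
```python
from ov import *
t=grab("top");s=grab("scene")
rows=[]
for nm,c,b,N in(("t",t,(281,206,28,28),(.5378,-.0695)),("s",s,(249,206,24,24),(.5403,-.0715))):
    row=[]
    for d in [None,-6,-2,2]:
        a=np.radians(d or 0)
        P=[] if d is None else [(hexa(*N,a,.042,.076),(0,0,255))]
        if d is not None and nm=="t": P=[(hexa(*N,a,.042,.086),(0,200,0))]
        draw(c,P,*b,12,"tmp.png"); row.append(cv2.resize(cv2.imread("pics/tmp.png"),(200,200),interpolation=cv2.INTER_AREA) if 0 else cv2.imread("pics/tmp.png"))
    rows.append(row)
for n,r in zip("ts",rows):
    im=np.vstack([np.hstack(r[:2]),np.hstack(r[2:])]); 
    im=cv2.resize(im,(600,600)); cv2.imwrite(f"pics/nutb_{n}.png",im)
```

```text
(no output)
```

View pics/nutb_t.png

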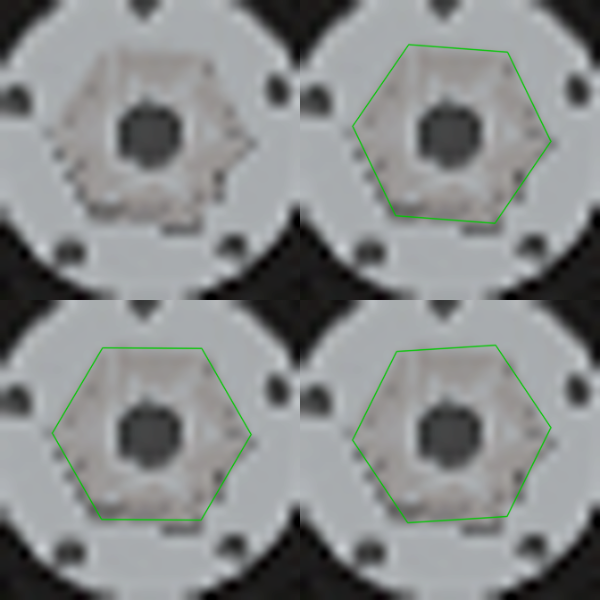

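View pics/nutb_s.png

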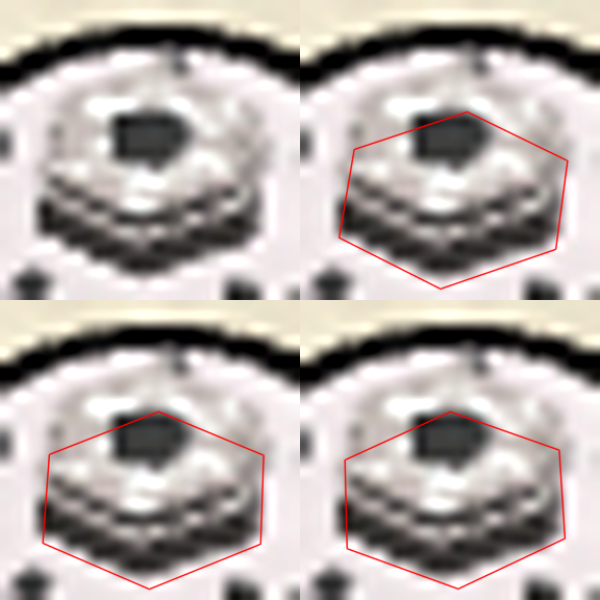

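The nut's angle is about −4.5°, with its centre near (0.537, −0.0695) in the top frame, so the handle must come on at about 115.5°. I'll move over the handle now, aiming for the grasp 103 mm from the socket axis.

```bash
python3 -m jog '[[0.05,-0.037,0,-0.17],[0.1,-0.074,0,-0.34],[0.15,-0.111,0,-0.5],[0.2,-0.148,0,-0.66],[0.25,-0.185,-0.02,-0.82],[0.3,-0.222,-0.06,-0.98],[0.349,-0.258,-0.10,-1.138],[0.349,-0.258,-0.12,-1.138],[0.349,-0.258,-0.13,-1.138],[0.349,-0.258,-0.13,-1.138]]' 0.0854
python3 - <<'E'
from h import *
s=state(); print(s["time"],s["eef_pos"],s["orientation"],s["joint_pos"],s["force"])
cv2.imwrite("pics/a.png",grab("scene")["pixels"]); c=grab("top"); crop(c,120,170,140,100,5,"a_t.png")
E
```

```text
time: 1.75
eef_pos: [0.5396, 0.2316, 0.1015]
orientation: [[-0.001, 0.998, 0.061], [0.0, 0.061, -0.998], [-1.0, -0.001, -0.0]]
force: [-0.7, 0.3, 0.4]
grip_width: 0.0853
1.75 [0.53960833 0.23157301 0.10150803] [[-6.09911889e-04  9.98153460e-01  6.07395928e-02]
 [ 1.08329047e-04  6.07396697e-02 -9.98153636e-01]
 [-9.99999808e-01 -6.02205907e-04 -1.45174860e-04]] [1.17972708e+01 3.28371027e+01 8.38318229e+01 1.47898602e-02
 6.33640135e+01 8.30836807e+00] [-0.70071817  0.33347123  0.39950407]
```

View pics/a.png

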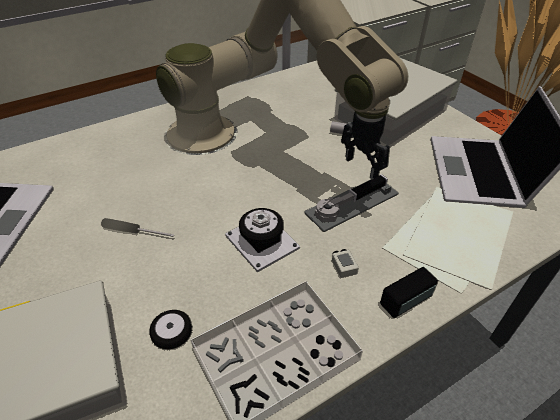

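View pics/a_t.png

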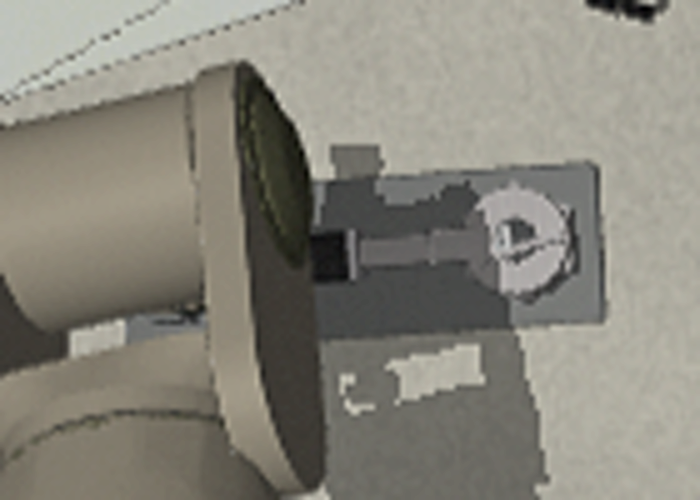

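The open gripper straddles the handle at grasp point x. The head and shaft are visible at (520,240) in the crop. Next I'll descend and close.

```bash
python3 -m jog '[[0,0,-0.03,0],[0,0,-0.055,0],[0,0,-0.075,0],[0,0,-0.086,0],[0,0,-0.086,0]]' 
python3 -m jog '[[0,0,0,0],[0,0,0,0],[0,0,0,0],[0,0,0,0],[0,0,0,0],[0,0,0,0]]' 0.0
python3 - <<'E'
from h import *
s=state(); print(s["time"],s["eef_pos"],s["force"],s["moment"],s["grip_width"])
c=grab("scene");crop(c,300,100,140,130,5,"b.png")
E
```

```text
time: 2.48
eef_pos: [0.5401, 0.2323, 0.0173]
orientation: [[0.002, 0.998, 0.062], [0.001, 0.062, -0.998], [-1.0, 0.002, -0.0]]
force: [0.9, 0.6, 0.8]
grip_width: 0.0857
time: 3.22
eef_pos: [0.5404, 0.2324, 0.0178]
orientation: [[0.003, 0.998, 0.062], [0.001, 0.062, -0.998], [-1.0, 0.003, -0.001]]
force: [-1.3, -0.9, 5.1]
grip_width: 0.0254
3.225 [0.54036812 0.2323655  0.01775021] [-1.27674787 -0.90974225  5.07246719] [ 0.02060188  0.25537936 -0.0027011 ] 0.025434713000178938
```

View pics/b.png

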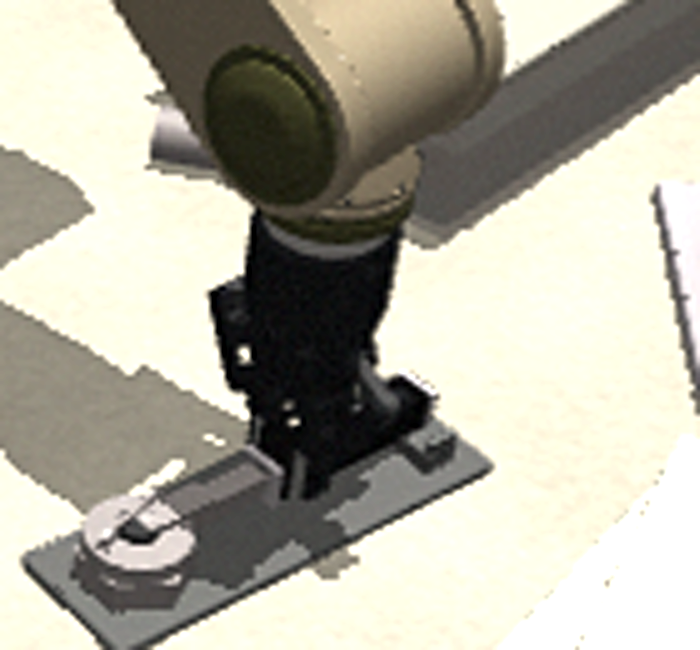

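The grip is on at 25.4 mm. Lifting now and checking for sag.

```bash
python3 -m jog '[[0,0,0.005,0],[0,0,0.02,0],[0,0,0.05,0],[0,0,0.09,0],[0,0,0.12,0],[0,0,0.12,0],[0,0,0.12,0]]'
python3 - <<'E'
from ov import *
s=state(); print(s["time"],s["eef_pos"],s["orientation"],s["force"],s["moment"],s["grip_width"])
e=s["eef_pos"]; y=s["orientation"][:,1]; a=np.arctan2(y[1],y[0])+np.pi/2
zm=e[2]-.0098; H=e[:2]-.105*np.array([np.cos(a),np.sin(a)]); G=H+.125*np.array([np.cos(a),np.sin(a)])
P=[(circ(*H,.03,zm+.03),(0,0,255)),(box(*G,a,-.04,.085,.013,zm+.037),(0,255,0)),(hexa(*H,a,.044,zm),(255,0,0))]
c=grab("scene");draw(c,P,290,90,150,120,5,"c.png")
c=grab("top");draw(c,P,150,170,150,100,5,"c_t.png")
E
```

```text
time: 4.15
eef_pos: [0.5397, 0.2322, 0.1364]
orientation: [[0.001, 0.998, 0.062], [0.0, 0.062, -0.998], [-1.0, 0.001, -0.0]]
force: [0.1, 0.2, -5.5]
grip_width: 0.0252
4.15 [0.5396514  0.23221562 0.13642491] [[ 8.35232056e-04  9.98082509e-01  6.18918984e-02]
 [ 3.75180967e-04  6.18916029e-02 -9.98082807e-01]
 [-9.99999581e-01  8.56851417e-04 -3.22767711e-04]] [ 0.12571719  0.17878009 -5.4985969 ] [0.21353517 0.04557938 0.00953613] 0.025244960926861973
```

View pics/c.png

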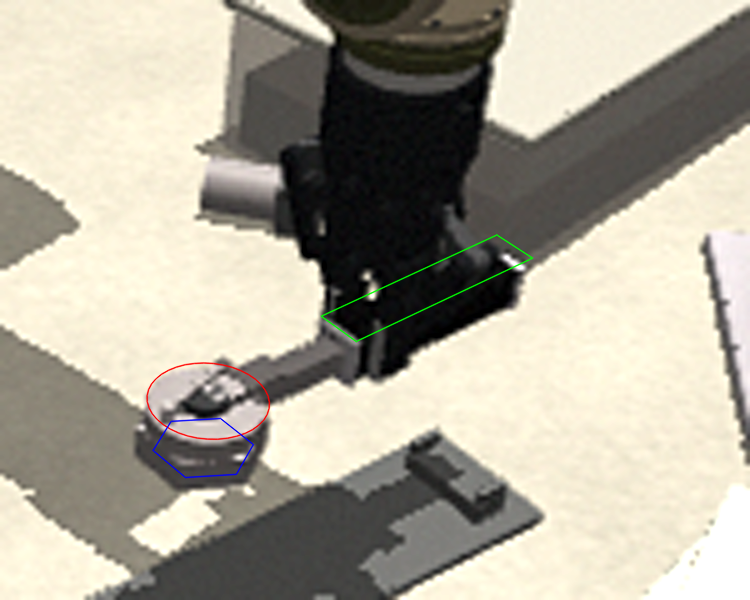

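View pics/c_t.png

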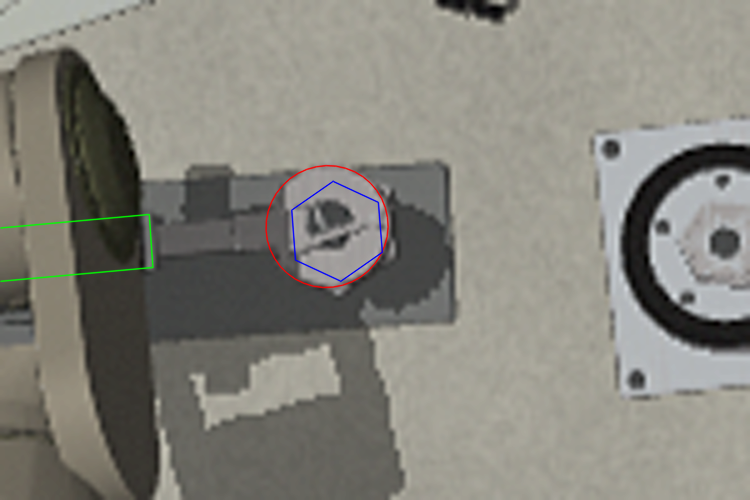

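The wrench hangs level, and the same ~1 px camera offset appears as before. I'll carry it over the nut and turn it to 115.5°.

```bash
python3 -m jog '[[-0.005,-0.03,0,0.06],[-0.012,-0.06,0,0.12],[-0.02,-0.09,0,0.18],[-0.028,-0.12,0,0.24],[-0.035,-0.15,0,0.3],[-0.042,-0.18,0,0.36],[-0.046,-0.2,0,0.383],[-0.0476,-0.207,0,0.383],[-0.0476,-0.207,0,0.383],[-0.0476,-0.207,-0.015,0.383],[-0.0476,-0.207,-0.015,0.383]]'
cat > look.py <<'E'
from ov import *
import sys
fn=sys.argv[1]
s=state(); np.set_printoptions(precision=4,suppress=True); print(s["time"],s["eef_pos"],s["force"],s["moment"],s["grip_width"])
e=s["eef_pos"]; y=s["orientation"][:,1]; a=np.arctan2(y[1],y[0])+np.pi/2
zm=e[2]-.0098; H=e[:2]-.105*np.array([np.cos(a),np.sin(a)]); print("a",np.degrees(a),"H",H,"mouth z",zm)
G=H+.125*np.array([np.cos(a),np.sin(a)])
P=[(circ(*H,.03,zm+.03),(0,0,255)),(box(*G,a,-.04,.085,.013,zm+.037),(0,255,0)),(hexa(*H,a,.044,zm),(255,0,0))]
if len(sys.argv)>2: P=[]
c=grab("scene");draw(c,P,210,130,110,110,5,fn+"s.png")
c=grab("top");draw(c,P,240,170,100,100,5,fn+"t.png")
cv2.imwrite("pics/"+fn+".png",np.hstack([cv2.resize(cv2.imread(f"pics/{fn}{k}.png"),(400,400)) for k in "st"]))
E
python3 look.py d
```

```text
time: 5.62
eef_pos: [0.4912, 0.0259, 0.1195]
orientation: [[-0.003, 0.902, 0.431], [0.001, 0.431, -0.902], [-1.0, -0.002, -0.002]]
force: [-0.7, 0.6, -4.1]
grip_width: 0.0249
5.625 [0.4912 0.0259 0.1195] [-0.6781  0.607  -4.1413] [ 0.1826  0.1001 -0.0553] 0.024928419073360342
a 115.52750538428988 H [ 0.5364 -0.0688] mouth z 0.10968834103341694
```

View pics/d.png

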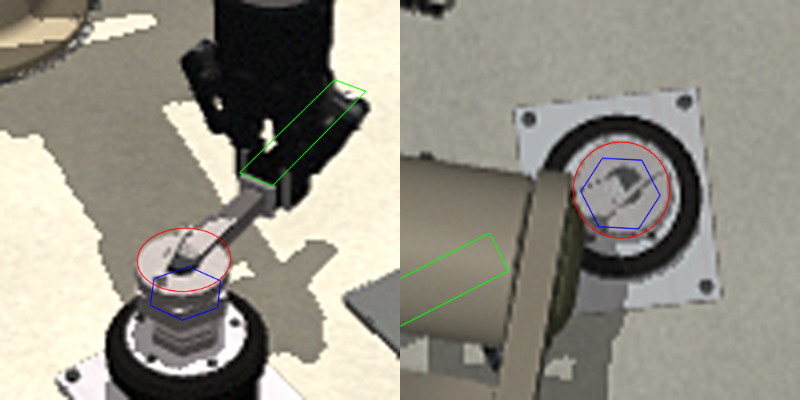

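The head is directly over the nut in both views. Next is a closer look without the overlay.

Run:
```python
from ov import *
c=grab("scene");b=(240,190,50,45)
draw(c,[],*b,8,"e1.png")
s=state(); e=s["eef_pos"]; y=s["orientation"][:,1]; a=np.arctan2(y[1],y[0])+np.pi/2
zm=e[2]-.0098; H=e[:2]-.105*np.array([np.cos(a),np.sin(a)]); N=(.5373,-.0695); an=np.radians(-4.5)
P=[(circ(*H,.03,zm+.03),(0,0,255)),(circ(*N,.04,.076),(0,255,255)),(hexa(*N,an,.042,.076),(0,255,0)),(circ(*N,.055,.076),(255,0,255))]
draw(c,P,*b,8,"e2.png")
c=grab("top");b=(270,190,50,45);draw(c,P,*b,8,"e3.png");draw(c,[],*b,8,"e4.png")
I=[cv2.imread(f"pics/e{k}.png") for k in (1,2,4,3)]
cv2.imwrite("pics/e.png",cv2.resize(np.vstack([np.hstack(I[:2]),np.hstack(I[2:])]),(660,594)))
```

```text
(no output)
```

View pics/e.png

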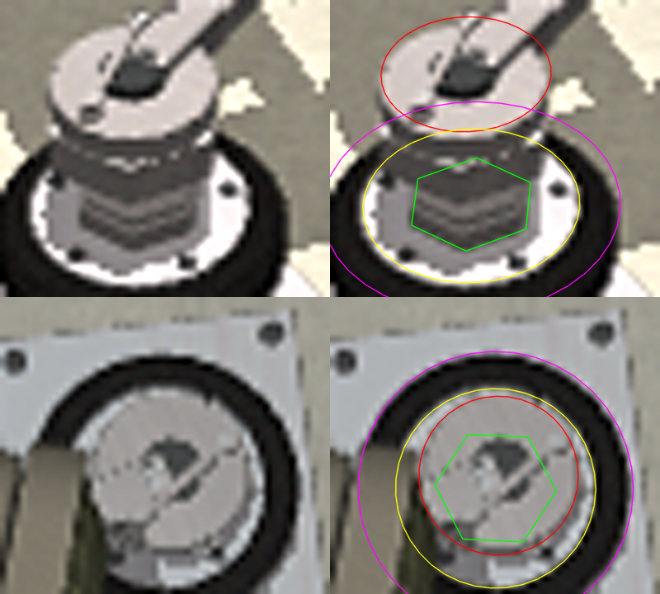

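Alignment is within about 1 mm in both views. I'll descend to just above the nut with a 1 mm correction, then go down in small force-checked steps.

```bash
python3 -m jog '[[0.001,-0.001,-0.006,0],[0.001,-0.001,-0.012,0],[0.001,-0.001,-0.016,0],[0.001,-0.001,-0.016,0]]'; python3 -m jog '[[0,0,-0.001,0],[0,0,-0.002,0],[0,0,-0.003,0],[0,0,-0.003,0]]'
```

```text
time: 6.32
eef_pos: [0.493, 0.0244, 0.1049]
orientation: [[-0.0, 0.903, 0.431], [0.0, 0.431, -0.903], [-1.0, -0.0, -0.0]]
force: [0.7, 0.2, -4.9]
grip_width: 0.025
time: 6.82
eef_pos: [0.493, 0.0244, 0.1018]
orientation: [[-0.0, 0.903, 0.431], [0.0, 0.431, -0.903], [-1.0, -0.0, -0.001]]
force: [0.1, 0.1, -4.6]
grip_width: 0.025
```

```bash
python3 -m jog '[[-0.0005,0.0005,-0.001,0],[-0.0005,0.0005,-0.002,0],[-0.0005,0.0005,-0.003,0],[-0.0005,0.0005,-0.003,0]]'; python3 -m jog '[[0,0,-0.001,0],[0,0,-0.002,0],[0,0,-0.002,0]]'
```

```text
time: 7.32
eef_pos: [0.4924, 0.0249, 0.0987]
orientation: [[-0.001, 0.903, 0.431], [0.0, 0.431, -0.903], [-1.0, -0.0, -0.001]]
force: [0.3, -0.7, -4.7]
grip_width: 0.0249
time: 7.7
eef_pos: [0.4924, 0.0249, 0.0967]
orientation: [[-0.001, 0.903, 0.431], [0.0, 0.431, -0.903], [-1.0, -0.0, -0.001]]
force: [0.6, -1.0, -4.5]
grip_width: 0.0252
```

```bash
python3 -m jog '[[0,0,-0.001,0],[0,0,-0.002,0],[0,0,-0.002,0]]'; python3 -m jog '[[0,0,-0.001,0],[0,0,-0.002,0],[0,0,-0.002,0]]'
```

```text
time: 8.07
eef_pos: [0.4929, 0.0248, 0.0952]
orientation: [[0.001, 0.902, 0.431], [-0.0, 0.431, -0.902], [-1.0, 0.001, 0.0]]
force: [-0.1, -0.5, 1.2]
grip_width: 0.025
time: 8.45
eef_pos: [0.4932, 0.0249, 0.0936]
orientation: [[0.002, 0.902, 0.431], [-0.0, 0.431, -0.902], [-1.0, 0.002, 0.001]]
force: [-1.1, 2.7, 4.4]
grip_width: 0.0249
```

Contact starts at the nut's 42 mm shoulder (mouth at about 86 mm) with about 9 N. I'll search laterally with light pressure.

```bash
python3 -c "
from bench import *;s=state();print(s['moment'],s['force'])"; python3 -m jog '[[0,0.0005,0,0],[0,0.001,0,0],[0,0.001,0,0]]'; python3 -c "
from bench import *;s=state();print(s['moment'])"; python3 -m jog '[[-0.0005,0,0,0],[-0.001,0,0,0],[-0.001,0,0,0]]';python3 -c "
from bench import *;s=state();print(s['moment'])"
```

```text
[-0.12849631 -0.03337732 -0.01750169] [-1.14503194  2.72284307  4.4322571 ]
time: 8.82
eef_pos: [0.4935, 0.0258, 0.0938]
orientation: [[0.003, 0.902, 0.431], [-0.0, 0.431, -0.902], [-1.0, 0.002, 0.001]]
force: [-0.4, -0.2, 2.5]
grip_width: 0.0247
[-0.44411778 -0.21171811  0.04813502]
time: 9.2
eef_pos: [0.4925, 0.0258, 0.0938]
orientation: [[0.003, 0.902, 0.431], [-0.0, 0.431, -0.902], [-1.0, 0.002, 0.001]]
force: [1.0, 0.8, 1.7]
grip_width: 0.0252
[-0.41661477 -0.27634861  0.06026728]
```

```bash
python3 -m jog '[[-0.0025,-0.0012,-0.0005,0.026],[-0.005,-0.0024,-0.0005,0.052],[-0.005,-0.0024,-0.001,0.052],[-0.005,-0.0024,-0.001,0.052]]'; python3 -c "
from bench import *;s=state();print(s['moment'])"
```

```text
time: 9.7
eef_pos: [0.4875, 0.0234, 0.0929]
orientation: [[0.003, 0.879, 0.477], [-0.0, 0.477, -0.879], [-1.0, 0.002, 0.002]]
force: [-0.6, 2.1, 4.8]
grip_width: 0.0248
[-0.52163954 -0.23045811 -0.00532997]
```

Run:
```python
from ov import *
c=grab("scene");draw(c,[],242,192,44,44,14,"f1.png")
```

```text
(no output)
```

View pics/f1.png

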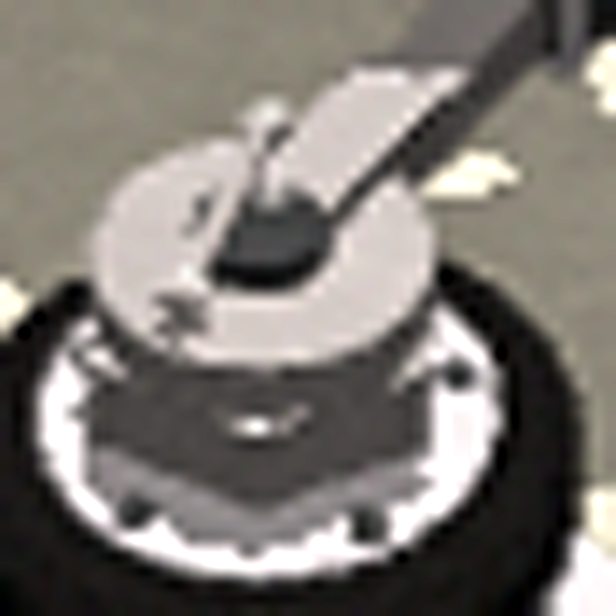

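Run:
```python
import cv2
i=cv2.imread("pics/e1.png"); cv2.imwrite("pics/e1b.png",cv2.resize(i,(800,720),interpolation=cv2.INTER_CUBIC)[0:600])
```

```text
(no output)
```

View pics/e1b.png

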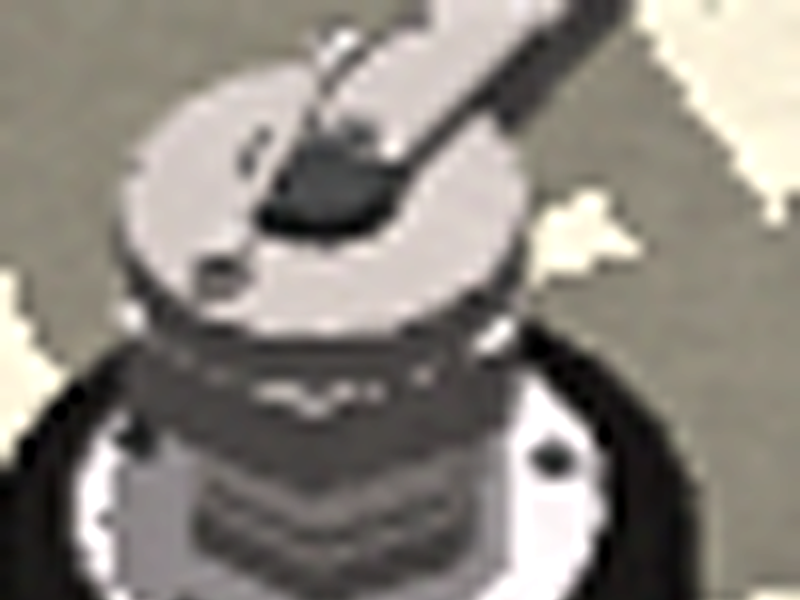

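```bash
python3 -m jog '[[0.0023,0.001,0,-0.026],[0.0047,0.0021,0,-0.052],[0.0047,0.0021,-0.0005,-0.052],[0.0047,0.0021,-0.0005,-0.052]]'; python3 -m jog '[[0.0025,0.0011,0,-0.026],[0.005,0.0022,0,-0.052],[0.005,0.0022,-0.0005,-0.052],[0.005,0.0022,-0.0005,-0.052]]'; python3 -c "
from bench import *;s=state();print(s['moment'])"
```

```text
time: 10.25
eef_pos: [0.4922, 0.0255, 0.0923]
orientation: [[0.003, 0.902, 0.431], [-0.0, 0.431, -0.902], [-1.0, 0.002, 0.002]]
force: [0.1, 0.2, 4.2]
grip_width: 0.0251
time: 10.75
eef_pos: [0.4973, 0.0278, 0.0918]
orientation: [[0.003, 0.924, 0.384], [-0.0, 0.384, -0.924], [-1.0, 0.002, 0.002]]
force: [0.5, 0.7, 4.3]
grip_width: 0.0252
[-0.41848806 -0.18476598  0.02488768]
```

```bash
cat > cmp.py <<'E'
from ov import *
import sys
s=state(); e=s["eef_pos"]; y=s["orientation"][:,1]; a=np.arctan2(y[1],y[0])+np.pi/2
zm=float(sys.argv[2]); H=e[:2]-.105*np.array([np.cos(a),np.sin(a)]); N=np.array((.5373,-.0695)); print(np.degrees(a),H)
t=grab("top"); sc=grab("scene")
for c,b,nm in((t,(270,190,50,45),"t"),(sc,(238,188,50,50),"s")):
    P=[(circ(*H,.03,zm+.03),(0,0,255)),(circ(*N,.04,.076),(0,255,255)),(circ(*N,.055,.07),(255,0,255))]
    draw(c,P,*b,8,"q2.png"); draw(c,[],*b,8,"q1.png")
    cv2.imwrite(f"pics/{sys.argv[1]}{nm}.png",np.hstack([cv2.imread("pics/q1.png"),cv2.imread("pics/q2.png")]))
E
python3 cmp.py g .086
```

```text
112.55338306109071 [ 0.53756024 -0.06917226]
```

View pics/gt.png

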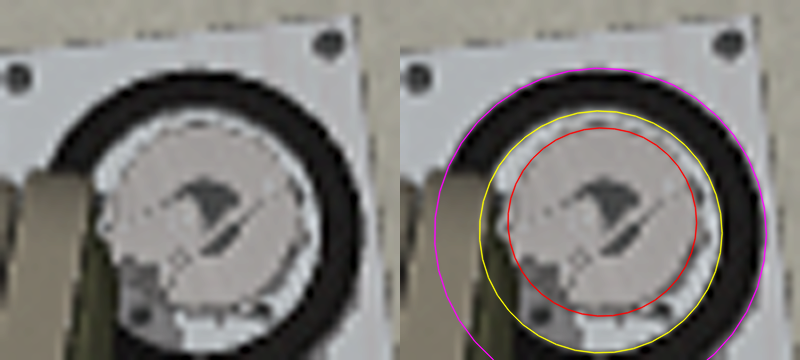

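View pics/gs.png

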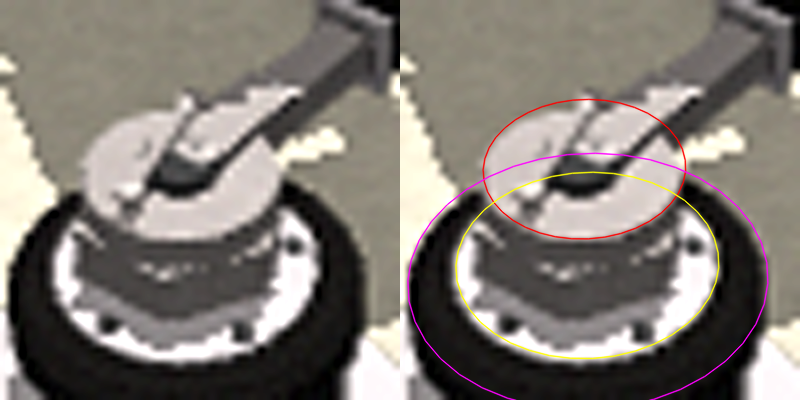

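Relative to the hub circle, the head sits about 1 mm too far in +x and 0.6 mm too far in −y. I'll ease off, correct that at 115.5°, and press lightly again.

```bash
python3 -m jog '[[0,0,0.002,0],[-0.003,-0.0008,0.002,0.026],[-0.006,-0.0016,0.002,0.052],[-0.006,-0.0016,0.001,0.052],[-0.006,-0.0016,0,0.052],[-0.006,-0.0016,0,0.052]]';  python3 -m jog '[[0,0,-0.0005,0],[0,0,-0.001,0],[0,0,-0.001,0]]'
```

```text
time: 11.6
eef_pos: [0.4916, 0.0261, 0.0921]
orientation: [[0.004, 0.902, 0.431], [-0.001, 0.431, -0.902], [-1.0, 0.003, 0.002]]
force: [-0.5, 0.1, 0.8]
grip_width: 0.0249
time: 11.98
eef_pos: [0.492, 0.0261, 0.0915]
orientation: [[0.005, 0.902, 0.431], [-0.001, 0.431, -0.902], [-1.0, 0.004, 0.003]]
force: [-0.6, 1.1, 4.4]
grip_width: 0.0251
```

```bash
python3 -m jog '[[-0.0008,0,0,0],[-0.0015,0,-0.0003,0],[-0.0015,0,-0.0003,0]]';  python3 -m jog '[[0,0.0007,0,0],[0,0.0015,-0.0003,0],[0,0.0015,-0.0003,0]]'; python3 -m jog '[[0.0007,0,0,0],[0.0015,0,-0.0003,0],[0.0015,0,-0.0003,0]]'
```

```text
time: 12.35
eef_pos: [0.4907, 0.0259, 0.0914]
orientation: [[0.006, 0.902, 0.431], [-0.001, 0.431, -0.902], [-1.0, 0.004, 0.004]]
force: [0.2, 0.7, 4.9]
grip_width: 0.0248
time: 12.72
eef_pos: [0.4896, 0.0278, 0.09]
orientation: [[0.002, 0.902, 0.431], [-0.0, 0.431, -0.902], [-1.0, 0.002, 0.001]]
force: [0.2, 0.2, -5.2]
grip_width: 0.0251
time: 13.1
eef_pos: [0.4909, 0.0279, 0.0895]
orientation: [[0.002, 0.902, 0.431], [0.0, 0.431, -0.902], [-1.0, 0.001, 0.001]]
force: [0.5, -0.5, -4.1]
grip_width: 0.0249
```

The force fell back to hanging weight after the +y shift, so the socket slipped over the shoulder. Continuing down.

```bash
python3 -m jog '[[0,0,-0.001,0],[0,0,-0.002,0],[0,0,-0.002,0]]';  python3 -m jog '[[0,0,-0.001,0],[0,0,-0.002,0],[0,0,-0.002,0]]'
```

```text
time: 13.48
eef_pos: [0.4909, 0.0279, 0.0874]
orientation: [[0.002, 0.902, 0.431], [0.0, 0.431, -0.902], [-1.0, 0.001, 0.001]]
force: [0.2, 0.7, -3.6]
grip_width: 0.0251
time: 13.85
eef_pos: [0.4908, 0.0279, 0.0853]
orientation: [[0.001, 0.902, 0.431], [0.0, 0.431, -0.902], [-1.0, 0.001, 0.0]]
force: [-0.1, -0.1, -4.4]
grip_width: 0.0249
```

```bash
python3 -m jog '[[0,0,-0.001,0],[0,0,-0.002,0],[0,0,-0.002,0]]';  python3 -m jog '[[0,0,-0.0007,0],[0,0,-0.0013,0],[0,0,-0.0013,0]]'; python3 look.py k; python3 cmp.py k .076
```

```text
time: 14.22
eef_pos: [0.4909, 0.0279, 0.0833]
orientation: [[0.001, 0.902, 0.431], [0.0, 0.431, -0.902], [-1.0, 0.001, 0.001]]
force: [0.5, 0.4, -4.4]
grip_width: 0.0252
time: 14.6
eef_pos: [0.491, 0.0279, 0.0824]
orientation: [[0.002, 0.902, 0.431], [-0.0, 0.431, -0.902], [-1.0, 0.002, 0.001]]
force: [-2.1, 0.8, 2.9]
grip_width: 0.0251
14.6 [0.491  0.0279 0.0824] [-2.124   0.8178  2.8693] [-0.0575  0.3357 -0.2272] 0.025054972270713675
a 115.52763117660878 H [ 0.5363 -0.0668] mouth z 0.072601657076126
115.52923174766472 [ 0.53629404 -0.06683949]
```

View pics/ks.png

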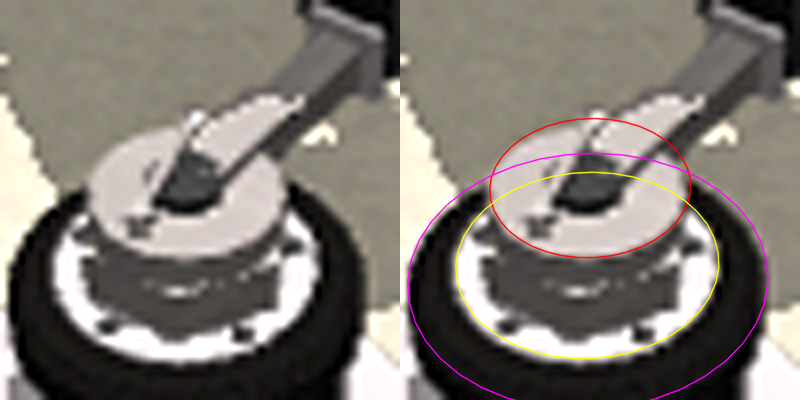

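View pics/kt.png

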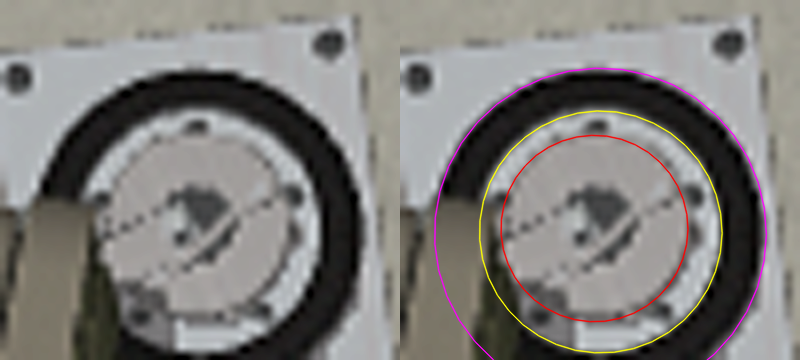

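It is seated: contact at about 8 N net, and the head has dropped 10 mm from the shoulder to a height matching mouth = hub face. Now I'll set up the torque monitor and arc steps.

```bash
cat > tq.py <<'E'
from bench import *
import numpy as np, sys
np.set_printoptions(precision=4,suppress=True)
N=np.array([.5371,-.0687]); r=.107
s=state(); e=s["eef_pos"]; y=s["orientation"][:,1]; a=np.arctan2(y[1],y[0])+np.pi/2
F=s["force"];d=e[:2]-N; T=d[0]*F[1]-d[1]*F[0]+s["moment"][2]
ft=-F[0]*np.sin(a)+F[1]*np.cos(a); fr=F[0]*np.cos(a)+F[1]*np.sin(a)
print("t %.2f a %.4f rad (%.2f deg) F %s Mz %.3f torque %.3f Ft %.2f Fr %.2f z %.4f rad.dist %.4f polar %.4f"%(s["time"],a,np.degrees(a),F,s["moment"][2],T,ft,fr,e[2],np.hypot(*d),np.arctan2(d[1],d[0])))
for da in map(float,sys.argv[1:]):
    b=a+da; print(da,(N+r*np.array([np.cos(b),np.sin(b)])-e[:2]).round(4))
E
python3 tq.py 0 -.05 -.1
```

```text
t 14.80 a 2.0163 rad (115.53 deg) F [-3.1423  1.4771  4.8512] Mz -0.183 torque 0.053 Ft 2.20 Fr 2.69 z 0.0823 rad.dist 0.1070 polar 2.0157
0.0 [-0.0001 -0.    ]
-0.05 [0.0048 0.0021]
-0.1 [0.0098 0.0041]
```

```bash
python3 -m jog '[[0,0,0.0002,0],[0.0024,0.0011,0.0003,-0.025],[0.0048,0.0021,0.0003,-0.05],[0.0048,0.0021,0.0003,-0.05]]' >/dev/null; python3 tq.py 0 -.05 -.1
```

```text
t 15.30 a 1.9659 rad (112.64 deg) F [-1.6757 -0.5982  0.6573] Mz -0.218 torque -0.028 Ft 1.78 Fr 0.09 z 0.0825 rad.dist 0.1069 polar 1.9662
0.0 [0.     0.0001]
-0.05 [0.005 0.002]
-0.1 [0.0101 0.0037]
```

```bash
python3 -m jog '[[0.0025,0.001,0,-0.025],[0.005,0.002,0,-0.05],[0.005,0.002,0,-0.05]]' >/dev/null; python3 tq.py; python3 -m jog '[[0.0025,0.0009,0,-0.025],[0.0051,0.0017,0,-0.05],[0.0051,0.0017,0,-0.05]]' >/dev/null; python3 tq.py 0 -.05 -.1
```

```text
t 15.68 a 1.9153 rad (109.74 deg) F [-5.3816  0.3414  3.3924] Mz -0.421 torque 0.109 Ft 4.95 Fr 2.14 z 0.0824 rad.dist 0.1072 polar 1.9168
t 16.05 a 1.8656 rad (106.89 deg) F [-6.2389 -0.2087  4.9629] Mz -0.137 torque 0.509 Ft 6.03 Fr 1.61 z 0.0823 rad.dist 0.1073 polar 1.8699
0.0 [ 0.0005 -0.0002]
-0.05 [0.0057 0.0013]
-0.1 [0.0109 0.0024]
```

```bash
python3 -m jog '[[0.0025,0.0006,0.0002,-0.02],[0.0048,0.0011,0.0002,-0.04],[0.0048,0.0011,0.0002,-0.04]]' >/dev/null; python3 tq.py 0 -.04 -.05
```

```text
t 16.43 a 1.8258 rad (104.61 deg) F [-8.1223  0.0955  4.3795] Mz -0.172 torque 0.668 Ft 7.84 Fr 2.14 z 0.0823 rad.dist 0.1073 polar 1.8294
0.0 [ 0.0004 -0.0002]
-0.04 [0.0046 0.0008]
-0.05 [0.0057 0.0011]
```

```bash
python3 -m jog '[[0.0023,0.0005,0.0002,-0.02],[0.0046,0.0008,0.0003,-0.04],[0.0046,0.0008,0.0003,-0.04]]' >/dev/null; python3 tq.py;  python3 -m jog '[[0.0023,0.0004,0.0001,-0.02],[0.0046,0.0007,0.0002,-0.04],[0.0046,0.0007,0.0002,-0.04]]' >/dev/null; python3 tq.py 0 -.03 -.04
```

```text
t 16.80 a 1.7862 rad (102.34 deg) F [-6.9671  0.575   3.654 ] Mz -0.060 torque 0.656 Ft 6.68 Fr 2.05 z 0.0824 rad.dist 0.1072 polar 1.7906
t 17.18 a 1.7468 rad (100.08 deg) F [-6.4528  0.472   3.9812] Mz 0.016 torque 0.687 Ft 6.27 Fr 1.59 z 0.0825 rad.dist 0.1072 polar 1.7511
0.0 [ 0.0005 -0.0001]
-0.03 [0.0037 0.0004]
-0.04 [0.0047 0.0006]
```

Torque has plateaued near 0.67 N m. I'll check visually whether the head still turns with the handle.

```bash
python3 cmp.py m .076; python3 -c "
import cv2,numpy as np
cv2.imwrite('pics/km.png',np.vstack([np.hstack([cv2.imread('pics/ks.png')[:,:400],cv2.imread('pics/ms.png')[:,:400]])]))
cv2.imwrite('pics/kmt.png',np.hstack([cv2.imread('pics/kt.png')[:,:400],cv2.imread('pics/mt.png')[:,:400]]))"
```

```text
100.08264499213742 [ 0.53626093 -0.06663421]
```

View pics/km.png

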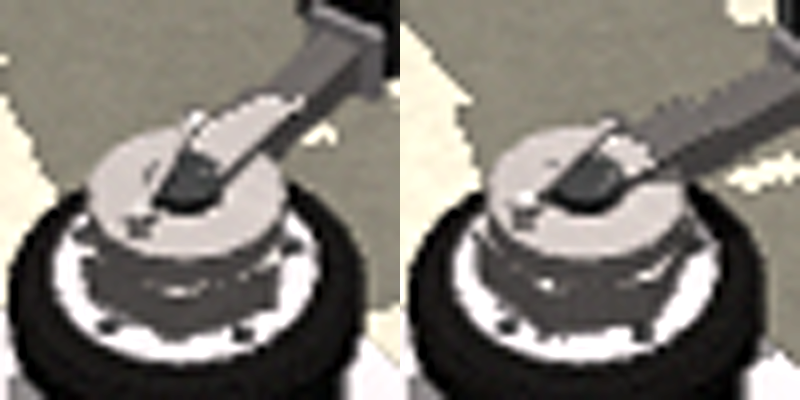

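View pics/kmt.png

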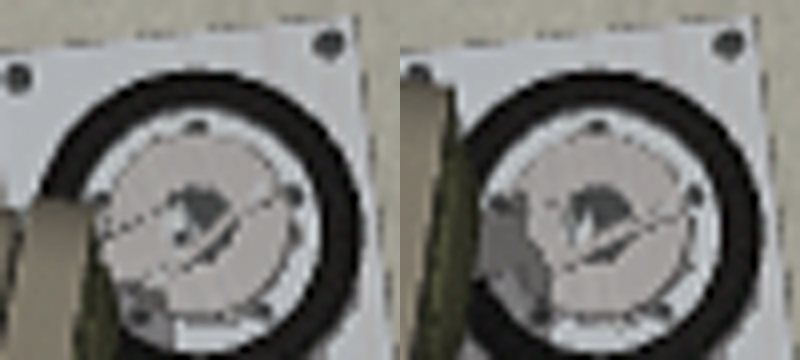

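The head's mark moved from (140,228) to (125,215), about as far as the handle turned, so the nut is turning and there is no break yet. Continuing.

```bash
python3 -m jog '[[0.0023,0.0003,0.0001,-0.02],[0.0047,0.0006,0.0002,-0.04],[0.0047,0.0006,0.0002,-0.04]]' >/dev/null; python3 tq.py 0 -.03 -.04
```

```text
t 17.65 a 1.7075 rad (97.83 deg) F [-6.1711 -0.3883  3.1834] Mz 0.077 torque 0.738 Ft 6.17 Fr 0.46 z 0.0825 rad.dist 0.1072 polar 1.7114
0.0 [ 0.0004 -0.0001]
-0.03 [0.0036 0.0003]
-0.04 [0.0047 0.0004]
```

```bash
python3 -m jog '[[0.0023,0.0002,0.0001,-0.02],[0.0046,0.0004,0.0002,-0.04],[0.0046,0.0004,0.0002,-0.04]]' >/dev/null; python3 tq.py 0 -.03 -.04
```

```text
t 18.02 a 1.6682 rad (95.58 deg) F [-5.3438 -0.0908  2.6496] Mz 0.122 torque 0.693 Ft 5.33 Fr 0.43 z 0.0825 rad.dist 0.1071 polar 1.6722
0.0 [ 0.0004 -0.0001]
-0.03 [0.0036 0.0002]
-0.04 [0.0047 0.0002]
```

```bash
python3 cmp.py n .076; python3 -c "
import cv2,numpy as np
I=[cv2.imread('pics/%ss.png'%k)[100:380,50:350] for k in 'kmn']+[cv2.imread('pics/%st.png'%k)[80:340,60:360] for k in 'kmn']
cv2.imwrite('pics/kmn.png',cv2.resize(np.vstack([np.hstack(I[:3]),np.hstack(I[3:])]),(800,480)))"
```

```text
95.58324075700986 [ 0.53646418 -0.06660725]
```

View pics/kmn.png

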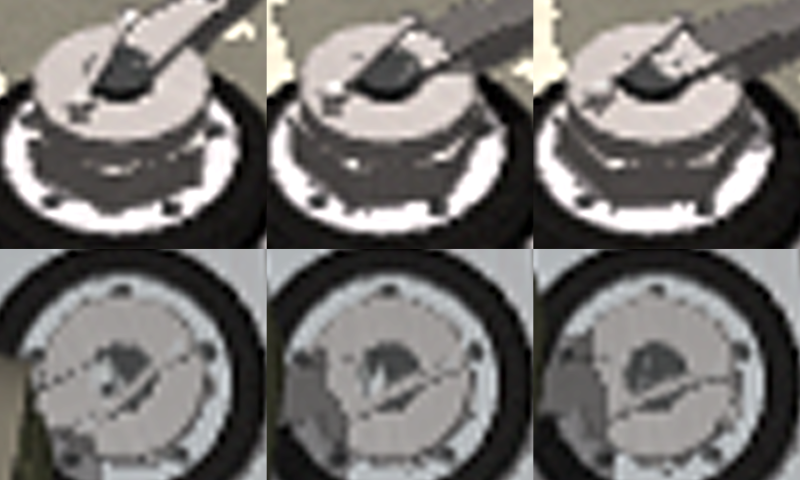

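```bash
cat > hx.py <<'E'
from ov import *
import sys
s=state(); y=s["orientation"][:,1]; a=np.arctan2(y[1],y[0])+np.pi/2
c=grab("scene"); I=[]
for d in (None,0,.1,.2):
    P=[] if d is None else [(hexa(.5385,-.0700,a+d,.054,.076),(0,0,255)),(hexa(.5385,-.0700,a+d,.054,.09),(0,255,0))]
    draw(c,P,240,196,44,40,9,"q.png"); I.append(cv2.imread("pics/q.png"))
cv2.imwrite(f"pics/{sys.argv[1]}.png",cv2.resize(np.vstack([np.hstack(I[:2]),np.hstack(I[2:])]),(660,600)))
E
python3 hx.py hx1
```

```text
(no output)
```

View pics/hx1.png

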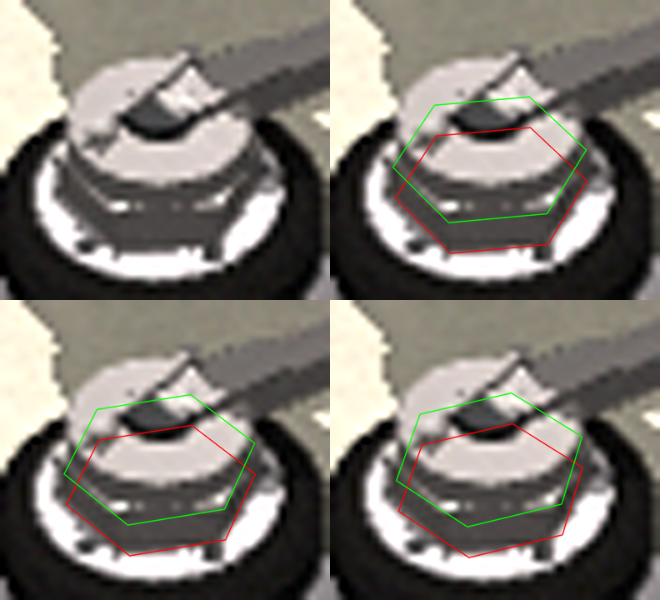

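The socket's outer hexagon matches hinge = 0 (upper-right overlay), so it is still straight. Continuing in small steps.

```bash
python3 -m jog '[[0.0023,0.0001,0.0001,-0.02],[0.0047,0.0002,0.0002,-0.04],[0.0047,0.0002,0.0002,-0.04]]' >/dev/null; python3 tq.py 0 -.03 -.04
```

```text
t 18.55 a 1.6290 rad (93.33 deg) F [-6.5196  1.3249  3.159 ] Mz 0.151 torque 0.839 Ft 6.43 Fr 1.70 z 0.0825 rad.dist 0.1071 polar 1.6328
0.0 [ 0.0004 -0.0001]
-0.03 [0.0036 0.    ]
-0.04 [0.0047 0.0001]
```

```bash
python3 -m jog '[[0.0023,0,0.0001,-0.02],[0.0047,0.0001,0.0002,-0.04],[0.0047,0.0001,0.0002,-0.04]]' >/dev/null; python3 tq.py 0 -.03 -.04
```

```text
t 18.93 a 1.5899 rad (91.09 deg) F [-5.6641  0.3113  3.279 ] Mz 0.215 torque 0.821 Ft 5.66 Fr 0.42 z 0.0825 rad.dist 0.1071 polar 1.5931
0.0 [ 0.0003 -0.0001]
-0.03 [ 0.0036 -0.0001]
-0.04 [ 0.0046 -0.0001]
```

```bash
python3 -m jog '[[0.0023,-0.0001,0,-0.02],[0.0046,-0.0001,0.0001,-0.04],[0.0046,-0.0001,0.0001,-0.04]]' >/dev/null; python3 tq.py 0 -.03 -.04
```

```text
t 19.30 a 1.5507 rad (88.85 deg) F [-6.4234 -0.3402  3.9343] Mz 0.184 torque 0.872 Ft 6.42 Fr -0.47 z 0.0824 rad.dist 0.1071 polar 1.5542
0.0 [ 0.0004 -0.0001]
-0.03 [ 0.0036 -0.0002]
-0.04 [ 0.0046 -0.0003]
```

```bash
python3 -m jog '[[0.0023,-0.0001,0,-0.02],[0.0046,-0.0002,0.0001,-0.04],[0.0046,-0.0002,0.0001,-0.04]]' >/dev/null; python3 tq.py 0 -.03 -.04
```

```text
t 19.68 a 1.5117 rad (86.61 deg) F [-6.4475  0.4288  3.7774] Mz 0.220 torque 0.912 Ft 6.46 Fr 0.05 z 0.0824 rad.dist 0.1071 polar 1.5147
0.0 [ 0.0003 -0.0001]
-0.03 [ 0.0035 -0.0004]
-0.04 [ 0.0046 -0.0005]
```

```bash
python3 -m jog '[[0.0023,-0.0002,0,-0.02],[0.0046,-0.0004,0.0001,-0.04],[0.0046,-0.0004,0.0001,-0.04]]' >/dev/null; python3 tq.py 0 -.03 -.04
```

```text
t 20.05 a 1.4726 rad (84.37 deg) F [-6.4225  0.2241  3.8669] Mz 0.289 torque 0.976 Ft 6.41 Fr -0.41 z 0.0824 rad.dist 0.1071 polar 1.4748
0.0 [ 0.0002 -0.0001]
-0.03 [ 0.0034 -0.0005]
-0.04 [ 0.0045 -0.0006]
```

```bash
python3 -m jog '[[0.0023,-0.0002,0,-0.02],[0.0046,-0.0006,0.0001,-0.04],[0.0046,-0.0006,0.0001,-0.04]]' >/dev/null; python3 tq.py 0 -.03 -.04
```

```text
t 20.43 a 1.4332 rad (82.12 deg) F [-6.6071  0.5809  3.9782] Mz 0.213 torque 0.922 Ft 6.62 Fr -0.33 z 0.0824 rad.dist 0.1071 polar 1.4344
0.0 [ 0.0001 -0.0001]
-0.03 [ 0.0033 -0.0006]
-0.04 [ 0.0043 -0.0008]
```

```bash
python3 -m jog '[[0.0015,-0.0002,0,-0.015],[0.0033,-0.0006,0.0001,-0.03],[0.0033,-0.0006,0.0001,-0.03]]' >/dev/null; python3 tq.py 0 -.03 -.04; python3 hx.py hx2
```

```text
t 20.80 a 1.4035 rad (80.41 deg) F [-5.5185  0.6187  3.468 ] Mz 0.155 torque 0.748 Ft 5.54 Fr -0.31 z 0.0824 rad.dist 0.1071 polar 1.4042
0.0 [ 0.0001 -0.0001]
-0.03 [ 0.0032 -0.0007]
-0.04 [ 0.0043 -0.0009]
```

View pics/hx2.png

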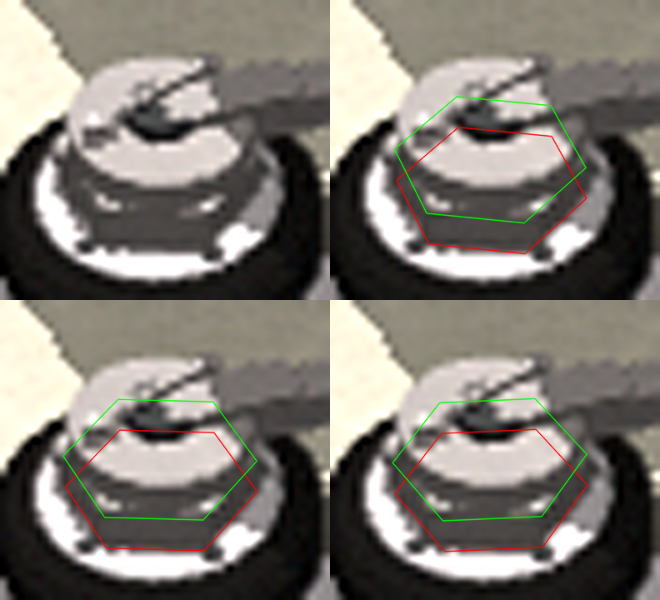

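Torque peaked at 0.98 N m and fell to 0.75, and the hexagon now lags the handle by around 0.08–0.1 rad, so it has broken. I'll go on about 0.05 rad for a clean break.

```bash
python3 -m jog '[[0.0027,-0.0006,0,-0.025],[0.0053,-0.0012,0,-0.05],[0.0053,-0.0012,0,-0.05]]' >/dev/null; python3 tq.py 0 -.03 -.04; python3 hx.py hx3
```

```text
t 21.23 a 1.3534 rad (77.54 deg) F [-4.1193  1.8062  4.0181] Mz 0.140 torque 0.613 Ft 4.41 Fr 0.88 z 0.0825 rad.dist 0.1071 polar 1.3525
0.0 [-0.0001 -0.    ]
-0.03 [ 0.003  -0.0008]
-0.04 [ 0.0041 -0.0011]
```

View pics/hx3.png

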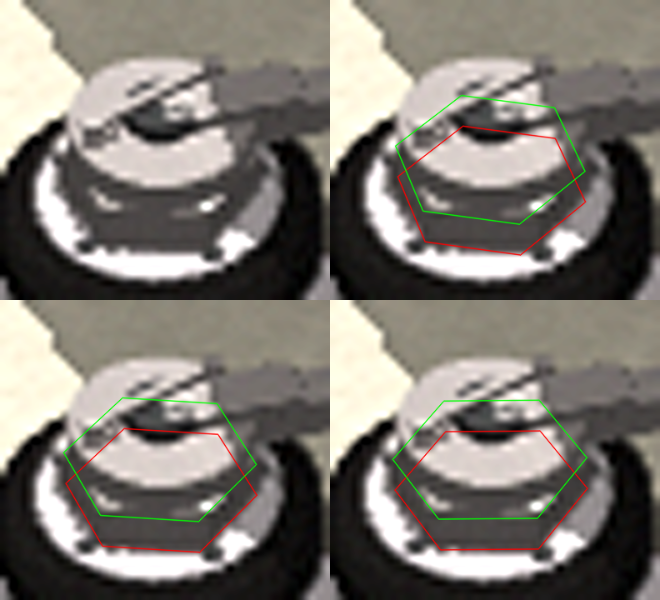

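The head did not move between the last two views, so the extra 0.05 rad is all hinge. Hinge is about 0.15 from geometry and 0.17–0.2 from the torque drop. I'll stop here and back off so the handle springs straight.

```bash
python3 tq.py .05 .1 .15 .19
```

```text
t 21.27 a 1.3537 rad (77.56 deg) F [-4.136   1.1727  3.1983] Mz 0.112 torque 0.572 Ft 4.29 Fr 0.25 z 0.0825 rad.dist 0.1071 polar 1.3532
0.05 [-0.0053  0.001 ]
0.1 [-0.0106  0.0017]
0.15 [-0.0159  0.0022]
0.19 [-0.0202  0.0024]
```

```bash
python3 -m jog '[[-0.0026,0.0005,0,0.025],[-0.0053,0.001,0,0.05],[-0.0106,0.0017,0.0003,0.1],[-0.0159,0.0022,0.0003,0.15],[-0.0159,0.0022,0.0003,0.15]]' >/dev/null; python3 tq.py .03 .06 .1
```

```text
t 21.90 a 1.5056 rad (86.26 deg) F [-5.7731  0.2896  2.2433] Mz 0.308 torque 0.926 Ft 5.78 Fr -0.09 z 0.0826 rad.dist 0.1071 polar 1.5093
0.03 [-0.0028  0.0001]
0.06 [-0.006   0.0001]
0.1 [-0.0103  0.0001]
```

```bash
python3 -m jog '[[-0.0014,0.0001,0,0.015],[-0.0028,0.0001,0,0.03],[-0.0044,0.0001,0,0.045],[-0.006,0.0001,0.0003,0.06],[-0.006,0.0001,0.0003,0.06]]' >/dev/null; python3 tq.py .03 .06 .1
```

```text
t 22.52 a 1.5657 rad (89.71 deg) F [-3.1684  0.8691  1.0503] Mz -0.059 torque 0.280 Ft 3.17 Fr 0.85 z 0.0827 rad.dist 0.1071 polar 1.5671
0.03 [-0.0031 -0.0001]
0.06 [-0.0063 -0.0002]
0.1 [-0.0105 -0.0005]
```

```bash
python3 -m jog '[[-0.0016,-0.0001,0,0.015],[-0.0031,-0.0001,0.0003,0.03],[-0.0047,-0.0002,0.0003,0.045],[-0.0047,-0.0002,0.0003,0.045]]' >/dev/null; python3 tq.py .03 .06 .1
```

```text
t 23.02 a 1.6108 rad (92.29 deg) F [-1.7333  0.9207 -1.7972] Mz -0.191 torque -0.010 Ft 1.70 Fr 0.99 z 0.0830 rad.dist 0.1069 polar 1.6108
0.03 [-0.0032 -0.0001]
0.06 [-0.0064 -0.0004]
0.1 [-0.0107 -0.0009]
```

Torque is zero and the handle is straight. Lifting off.

```bash
python3 -m jog '[[0,0,0.002,0],[0,0,0.004,0],[0,0,0.006,0],[0,0,0.006,0]]' >/dev/null; python3 tq.py;  python3 -m jog '[[0,0,0.004,0],[0,0,0.008,0],[0,0,0.016,0],[0,0,0.024,0],[0,0,0.036,0],[0,0,0.045,0],[0,0,0.045,0]]'; python3 tq.py; python3 look.py p
```

```text
t 23.52 a 1.6108 rad (92.29 deg) F [-1.1231  0.7326 -3.71  ] Mz -0.118 torque -0.001 Ft 1.09 Fr 0.78 z 0.0891 rad.dist 0.1069 polar 1.6106
time: 24.4
eef_pos: [0.5332, 0.0381, 0.135]
orientation: [[-0.017, 0.999, 0.04], [-0.002, 0.04, -0.999], [-1.0, -0.017, 0.002]]
force: [-0.5, 0.1, -3.8]
grip_width: 0.0253
t 24.40 a 1.6108 rad (92.29 deg) F [-0.4684  0.1004 -3.7767] Mz 0.015 torque 0.064 Ft 0.46 Fr 0.12 z 0.1350 rad.dist 0.1069 polar 1.6072
24.4 [0.5332 0.0381 0.135 ] [-0.4684  0.1004 -3.7767] [0.2451 0.0235 0.0147] 0.025270945733003
a 92.29401178446695 H [ 0.5374 -0.0668] mouth z 0.1251607903113484
```

View pics/p.png

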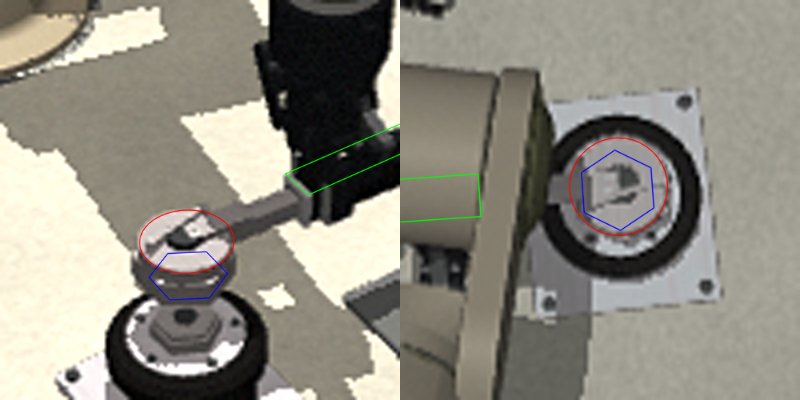

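The wrench is off the nut with the handle straight. I'll carry it back over the rest.

```bash
python3 -m jog '[[0.001,0.03,0,0.005],[0.002,0.06,0,0.01],[0.003,0.09,0,0.015],[0.004,0.12,0,0.02],[0.005,0.15,-0.01,0.022],[0.007,0.18,-0.03,0.022],[0.0072,0.192,-0.05,0.022],[0.0072,0.1943,-0.065,0.022],[0.0072,0.1943,-0.075,0.022],[0.0072,0.1943,-0.075,0.022]]'
cat > back.py <<'E'
from ov import *
import sys
s=state(); e=s["eef_pos"]; y=s["orientation"][:,1]; a=np.arctan2(y[1],y[0])+np.pi/2; print(e,np.degrees(a),s["force"])
R=(.5427,.2162); b=np.radians(92.2)
P=[(box(*R,b,-.135,.135,.045,.008),(255,0,255))]
c=grab("scene");draw(c,P,285,130,140,110,5,sys.argv[1]+"s.png")
c=grab("top");draw(c,P,140,180,120,70,6,sys.argv[1]+"t.png")
E
python3 back.py u
```

```text
time: 25.75
eef_pos: [0.5398, 0.2316, 0.0584]
orientation: [[-0.02, 0.998, 0.061], [-0.003, 0.061, -0.998], [-1.0, -0.02, 0.001]]
force: [0.8, -0.2, -4.9]
grip_width: 0.0249
[0.53980182 0.23162295 0.0584123 ] 93.4967002873941 [ 0.81770862 -0.24590349 -4.93105581]
```

View pics/us.png

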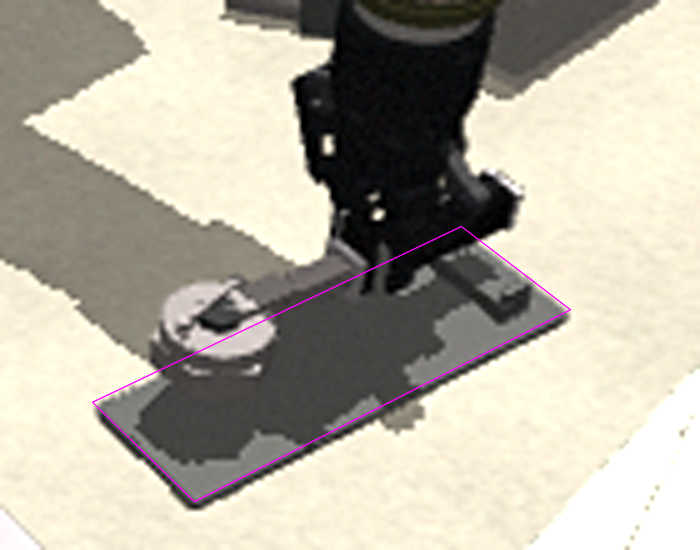

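View pics/ut.png

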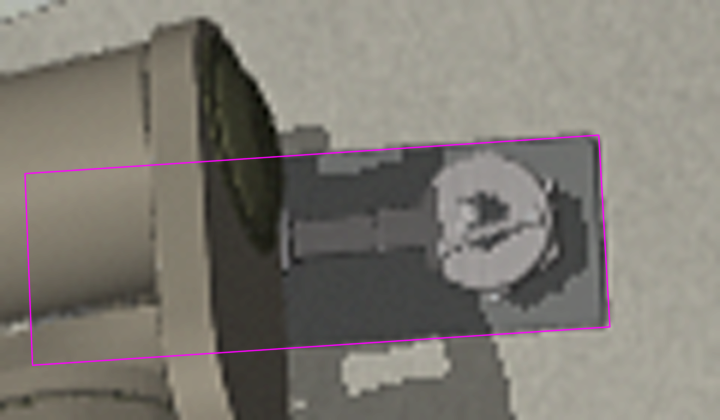

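The wrench is squarely over the rest, with the head on its plate end and the handle end over the saddle. Lowering now.

```bash
python3 -m jog '[[0.0003,0.0005,-0.01,0],[0.0005,0.0008,-0.02,0],[0.0005,0.0008,-0.028,0],[0.0005,0.0008,-0.032,0],[0.0005,0.0008,-0.034,0],[0.0005,0.0008,-0.034,0]]'; python3 -m jog '[[0,0,-0.001,0],[0,0,-0.002,0],[0,0,-0.002,0]]'
```

```text
time: 26.6
eef_pos: [0.5409, 0.2328, 0.0256]
orientation: [[-0.018, 0.998, 0.061], [-0.002, 0.061, -0.998], [-1.0, -0.018, 0.001]]
force: [-0.3, 0.9, -4.0]
grip_width: 0.0248
time: 26.98
eef_pos: [0.5409, 0.2328, 0.0236]
orientation: [[-0.018, 0.998, 0.061], [-0.002, 0.061, -0.998], [-1.0, -0.018, 0.001]]
force: [0.1, 0.1, -4.3]
grip_width: 0.0251
```

```bash
python3 -m jog '[[0,0,-0.001,0],[0,0,-0.002,0],[0,0,-0.002,0]]'; python3 -m jog '[[0,0,-0.001,0],[0,0,-0.002,0],[0,0,-0.002,0]]'; python3 back.py v
```

```text
time: 27.35
eef_pos: [0.5408, 0.2328, 0.0214]
orientation: [[-0.018, 0.998, 0.061], [-0.002, 0.061, -0.998], [-1.0, -0.018, 0.001]]
force: [0.5, -0.0, -4.8]
grip_width: 0.0248
time: 27.72
eef_pos: [0.5411, 0.2327, 0.0197]
orientation: [[-0.018, 0.998, 0.061], [-0.002, 0.061, -0.998], [-1.0, -0.018, 0.001]]
force: [0.1, -2.2, -1.3]
grip_width: 0.0252
[0.54109507 0.232725   0.01969594] 93.50158387098854 [ 0.10263159 -2.18773039 -1.33107396]
```

View pics/vs.png

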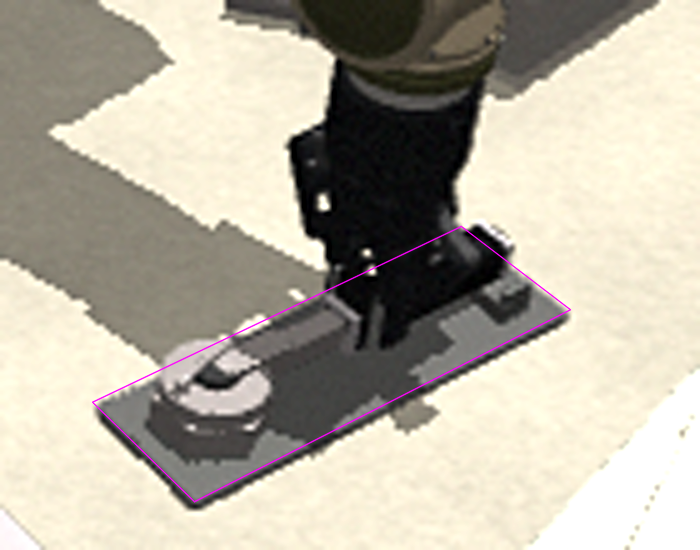

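First contact is at the saddle. I'll lower a little more so the head comes level, then release.

```bash
python3 -m jog '[[0,0,-0.0007,0],[0,0,-0.0015,0],[0,0,-0.0015,0]]'; python3 -m jog '[[0,0,-0.0004,0],[0,0,-0.0008,0],[0,0,-0.0008,0]]'; python3 -m jog '[[0,0,0,0],[0,0,0,0],[0,0,0,0],[0,0,0,0],[0,0,0,0],[0,0,0,0]]' 0.0854;  python3 -m jog '[[0,0,0.01,0],[0,0,0.03,0],[0,0,0.07,0],[0,0,0.12,0],[0,-0.0,0.16,0],[-0.05,0.05,0.18,0],[-0.1,0.09,0.18,0],[-0.14,0.13,0.18,0],[-0.18,0.17,0.18,0],[-0.18,0.17,0.18,0]]'; python3 back.py w
```

```text
time: 28.2
eef_pos: [0.5412, 0.2327, 0.0182]
orientation: [[-0.017, 0.998, 0.061], [-0.002, 0.061, -0.998], [-1.0, -0.017, 0.001]]
force: [-0.3, -2.0, 0.3]
grip_width: 0.0249
time: 28.58
eef_pos: [0.5413, 0.2327, 0.0179]
orientation: [[-0.017, 0.998, 0.061], [-0.002, 0.061, -0.998], [-1.0, -0.017, 0.001]]
force: [-3.2, -4.1, 6.2]
grip_width: 0.0249
time: 29.32
eef_pos: [0.5412, 0.2327, 0.0179]
orientation: [[-0.017, 0.998, 0.061], [-0.002, 0.061, -0.998], [-1.0, -0.017, 0.001]]
force: [-0.1, 0.4, -0.5]
grip_width: 0.0853
time: 30.58
eef_pos: [0.3584, 0.405, 0.1988]
orientation: [[-0.017, 0.998, 0.067], [-0.001, 0.067, -0.998], [-1.0, -0.017, 0.0]]
force: [0.3, -0.9, 0.2]
grip_width: 0.0853
[0.35835615 0.40498313 0.19884963] 93.82293706632393 [ 0.30018848 -0.92939898  0.23299221]
```

View pics/ws.png

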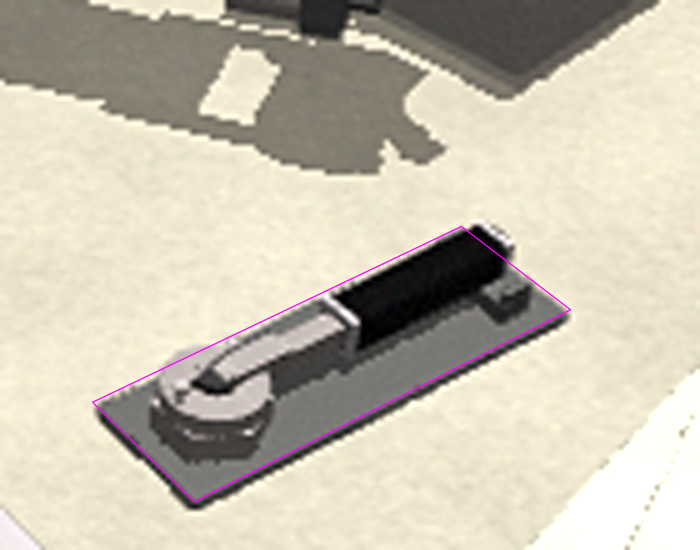

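View pics/wt.png

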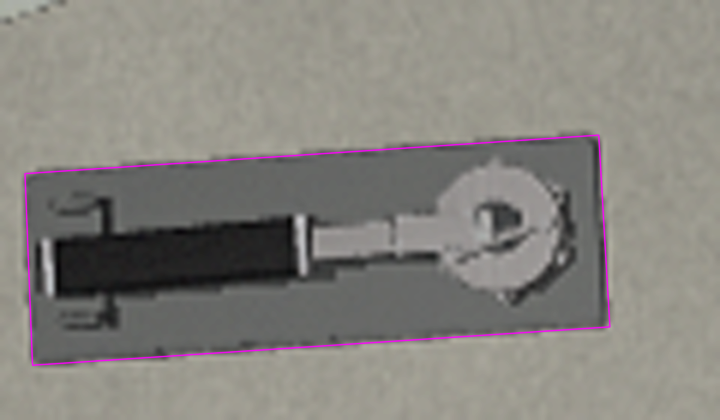

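The wrench lies on its rest as at the start, with the head at pixel (223,218) against (222.6,218.6) originally. One overall check, then I'll hand in.

Run:
```python
from h import *
a=cv2.imread("pics/scene0.png"); c=grab("scene"); cv2.imwrite("pics/z.png",c["pixels"])
print(state()["time"], state()["force"])
```

```text
30.725 [ 0.86152476 -0.58289834  0.13624481]
```

View pics/z.png

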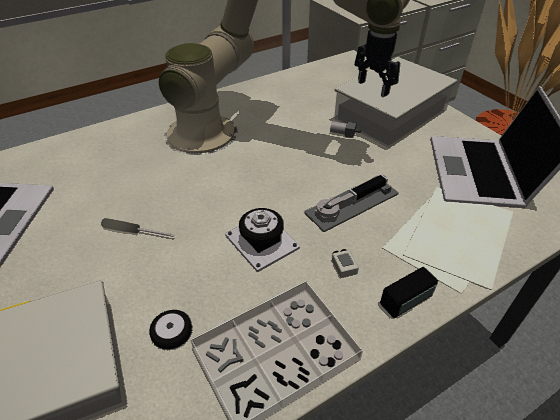

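The wrench is back on its rest. The brick (345,262), spare wheel (171,328) and screwdriver (137,228) are unmoved, and the gripper is clear with no force reading beyond noise.

```bash
python3 -c "
from bench import *
print(hand_in())"
```

```text
the job is handed in; nothing more can be done
None
```

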